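# Clamp the parrot's perch bar with the adjustable handle

### The arm

A 6-joint arm with a two-finger parallel gripper is mounted at the origin on the work surface. World frame = base frame: x ahead of the robot, y to its left, z up, the work surface at z = 0. Lengths are in m, angles in degrees, forces in N, time in s.
With the tool pointing down it reaches from about 0.4 to 0.825 m from the base axis. Payload 7 kg.
Tool frame: the origin (TCP) lies midway between the tips of the shut fingers; the grasp point (between the pads) lies 19 mm behind it; z points along the fingers, y is the line along which they close (so a half turn about z gives the same grasp; the last joint's range is limited). The gripper opens to 88 mm and grips with 3 to 60 N. Pads are 19 mm wide; open, the fingers measure 130 mm over their backs; the gripper's body (78 mm by 193 mm) begins 47 mm behind the grasp point.
Start: joints at [80.449, 20.546, 0.682, 0, -70.136, -16.507], TCP at [0.297, 0.606, 0.227] pointing down, gripper open.
Joint ranges: [-176.03, 176.03], [-82.01, 121.73], [-58.28, 71.71], [-173.87, 95.51], [-174.79, -0.11], [-173.66, 173.66]. Speed limits (degrees/s): [136.94, 136.94, 172.46, 180, 180, 180].

### API

Orientations are given as [roll, pitch, yaw] about the fixed x, y, z axes, in that order (R = Rz(yaw) Ry(pitch) Rx(roll)).
In Python, from plant import ctrl gives the robot as it stands. The module is installed in compiled form; this text tells all that it offers.
- The arm moves only by the tool send_rows, never from a script. Its argument "plan" is a list that holds one entry, the list of rows, each a list of 6 numbers: the shift along the tool's x, y, z in a scale on which 1.0 is 1 m, then the turn, a rotation vector about the tool's x, y, z in shares of 180 degrees (1.0 is 180 degrees). A call has 1 to 8 rows; each row is the pose to reach, as a shift and turn from the pose commanded when the call began, along the tool's axes at that moment; what a row does not reach only later rows make up. A row lasts 1/12 s, in which the tool goes at most 41.7 mm and 7.16 degrees, less where a joint would pass 70% of its speed; a pose out of reach is approached as far as the arm can. A shift or turn number past 1, either way, is cut back to 1. A call with a gripper value outside its range is refused whole. "fingers" is the opening, from 0 (shut) to 1 (fully open), set as the call begins (left out, the last holds). The fingers move at their own pace and stop on an object; the grip force is fixed at half the most. Time passes only in rows, so rows that repeat a pose let the fingers close. It gives the time, the measured TCP pose, the force, the opening and the grip force at its end, in the units of the state.
- ctrl.get_obs(): the state, without advancing time (a new reading comes with each control period).
- ctrl.snapshot(name): name is "side" or "top"; returns a dict with "img" (400x640x3 uint8, red, green, blue), "K" (3x3 intrinsics, pixels), "pose" (4x4, takes a point from camera to world coordinates). Camera axes: x right, y down, z forward; pixel columns grow to the right and rows downward; lengths in m; the calibration is good to about 2 mm. A picture is of the moment at which its call begins. There is no depth.
- ctrl.close_job(): hands the job in; it is judged then, once.
The state is a dict: "clock": time; "joint_pos": joint angles; "qvel": joint speeds; "tau": joint torques, N m; "tool_pos": TCP position; "orientation": TCP orientation; "force": force on the tool from outside, world axes, zero at the start; "moment": the same for the moment, N m; "opening": finger opening in m; "gripper_force": force on a finger pad.
Only numpy, scipy, OpenCV 4.12 (cv2) and the standard library are available. Lean on these libraries where they do the work, as an engineer would, in place of code of your own. Each camera call takes 0.05 s, during which the arm holds its last target. There are 200 camera calls.

### The job

The acrylic perch bar lies loose under the screw clamp of the parrot's play stand: tighten the clamp with its black adjustable handle, clockwise seen from above, until the bar is held firm, which is when the handle pushes back about 4.5 N more at its grip (70 mm from the screw's axis) than while it still ran free, and never 7.5 N more, which would crack the acrylic. The two posts keep the handle from going right round, so near a post lift it off its serrations, swing it back, let it drop home again and turn on. Leave the handle down in its serrations, the bar in its saddle and the bird's things where they stand.

Things in the scene. Friction and masses are not known exactly. Their poses are not given: they have to be found in the camera images.
- stand: Play stand, fixed: plywood board 220 (x) x 180 (y) x 18 with a two-column steel screw clamp at its middle. Origin: underside centre of the board, below the screw's axis; x along the perch bar, the robot on its -x side. A steel bridge between the posts, top 84 above the shelf, holds the upright screw, which only turns; it drives a pressure foot down below the bridge onto the bar.
- post_l: Steel post of the clamp, 16 across, 34 from the screw's axis on the stand's +y side, top 142 above the shelf. Origin: its foot. The handle's arm meets it at a yaw of -1.14 rad against the stand's.
- post_r: The same on the stand's -y side; the handle's arm meets it at a yaw of +1.14 rad against the stand's. The arm meets the posts whether lifted or not.
- screw_top (a point): Point on the screw's axis at the bridge's top (fixed). Clockwise from above (yaw falling) drives the foot down 1.2 mm per rad. The screw stays where it is left; the handle keeps its height. The foot hangs 0.3 to 3.1 mm clear at the start: it meets the bar after 0.3 to 2.6 rad in all (never before a post is reached) and is firm some 0.4 rad later: hidden, different each time, only felt.
- handle: Adjustable clamping handle on the screw, black: hub 31 across, 38 high, and a straight arm, 12 wide, flat-sided, 15 deep, along the body's -x, rising outward by 16 degrees; its tip 96 from the axis, its top 50 above the hub's underside. Origin: on the axis at the hub's underside, about 90 above the shelf when seated. Its yaw less the stand's is 0 when the arm points along the stand's -x.
- grip (a point): Where to pinch the seated arm: middle of its section, 70 from the axis, about 127 above the shelf; y across it. Turning free takes 5.7 N here (0.40 N m about the axis, any twist of the hand counted in); held still after a step 3 to 4.5 N is left. Once the foot bears, both grow 10 N per rad: 2.1 N (0.15 N m) over free is still loose, 4.5 N (0.31) firm, 7.5 N (0.53) cracks the bar.
- handle_lift (a joint): Height of the handle off its serrations, in m: 0 seated, 0.010 at most. Seated, its 12 serrations (every 30 degrees, some 4 degrees of play) turn the screw; raised 7 mm or more it swings free, clear of them. A spring and its weight press it down with 5 N, 7 N at the top. Lowered tooth on tooth it stays up 3 to 6 mm until turned up to 15 degrees and let down; let go over a gap, it drops by itself.
- perch: The perch bar, clear frosted acrylic, 300 (x) x 30 (y) x 18 (z), loose, 0.19 kg. Origin: underside centre. It lies level in the saddle, under the screw's foot.
- saddle: Dark steel channel on the stand's board under the bar, 70 (x) x 41 (y), floor about 16 high with cheeks 10 higher, 33 apart inside; fixed. Origin: underside centre. The bar's pressure on it counts: 120 N is firm enough, 450 N cracks the bar.
- block_a: Pine block 40 x 28 x 30, standing on the stand's board. Origin: underside centre. Leave it alone.
- block_b: Pine block 45 x 45 x 25 on the shelf. Origin: underside centre. Leave it alone.
- block_c: Pine block 50 x 30 x 40 on the shelf. Origin: underside centre. Leave it alone.
- bell: Stainless steel bell, 42 across and 44 high, standing on the stand's board. Origin: underside centre. Leave it alone.
- foot_toy: Red acrylic foot toy, a dumbbell standing on end, 52 high, 32 across, on the shelf. Origin: underside centre. Leave it alone.
- dish: Green ceramic treat dish, 120 across, 36 high, on the shelf. Origin: underside centre. Leave it alone.

How it is judged:
By the outcome, as a careful person would: the job done as asked, in the order asked, and still so for the second after the job is handed in, with the robot touching nothing.
It also fails if it takes over 64 s, if anything falls off the work surface, if the arm or the gripper's body presses on something with over 40 N, if the wrist force passes 120 N, or if a joint passes its speed limit or range.

## Working session

There is one attempt and no reset: what is moved stays moved. The work goes in short steps, Python scripts to look and compute and a tool call to move; the robot and the scene stay as the last step left them, time stands still between calls to the robot, and variables do not carry over. Pictures are saved under pics/ and viewed, at most 10 in all, crops included, and the job is handed in when it is done.

Besides the shell and the picture viewer there is one more tool, called after "Request:" by a JSON object that holds its "api" and its "payload", one argument or row to a line. send_rows: Moves the arm, as the interface text tells. Its arguments: {"type":"object","properties":{"plan":{"type":"array","items":{"type":"array","items":{"type":"array","items":{"type":"number"}}}},"fingers":{"type":"number"}},"required":["plan"]}

```bash
mkdir -p pics
python3 - <<'E'
from plant import ctrl
import cv2,numpy as np
print(ctrl.get_obs())
for n in("side","top"):
    s=ctrl.snapshot(n); cv2.imwrite(f"pics/{n}0.png",s["img"][...,::-1]); print(n,s["K"].tolist(),s["pose"].round(4).tolist())
E
```

```text
{'clock': 0.0, 'joint_pos': array([ 8.04481213e+01,  2.05914059e+01,  6.31772373e-01, -2.02023315e-02,
       -7.01358981e+01, -1.65069974e+01]), 'qvel': array([ 0.01720592, -0.04158275, -0.12202103, -0.00541215,  0.01019547,
        0.02471464]), 'tau': array([ 2.79076034e-03, -5.82726574e+01,  2.93047732e+01,  6.99658647e+00,
        6.97416253e-03, -1.46059956e-04]), 'tool_pos': array([0.29632817, 0.60591079, 0.22560756]), 'orientation': array([ 1.79903009e+02, -8.93771833e-03, -2.60657489e+01]), 'force': array([ 0.26110194, -0.43302201, -0.08232687]), 'moment': array([ 0.00925305, -0.03764832, -0.01692819]), 'gripper_force': 0.0, 'opening': 0.08790338040228964}
side [[472.8668392336143, 0.0, 326.7553755497794], [0.0, 472.8668392336143, 195.8975743737511], [0.0, 0.0, 1.0]] [[0.9414, -0.243, 0.2338, 0.2798], [-0.337, -0.7023, 0.6271, -0.8088], [0.0118, -0.6692, -0.743, 0.9198], [0.0, 0.0, 0.0, 1.0]]
top [[367.09759194394394, 0.0, 320.0002128509733], [0.0, 367.09759194394394, 199.00195999787294], [0.0, 0.0, 1.0]] [[0.016, -0.9969, 0.077, 0.4681], [-0.9999, -0.0158, 0.0029, -0.0914], [-0.0017, -0.077, -0.997, 1.0562], [0.0, 0.0, 0.0, 1.0]]
```

View pics/side0.png

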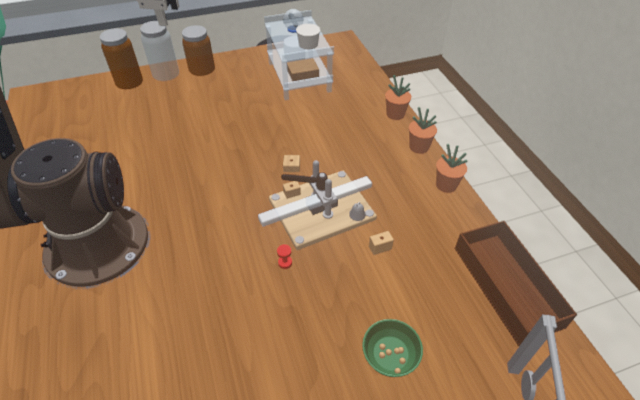

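View pics/top0.png

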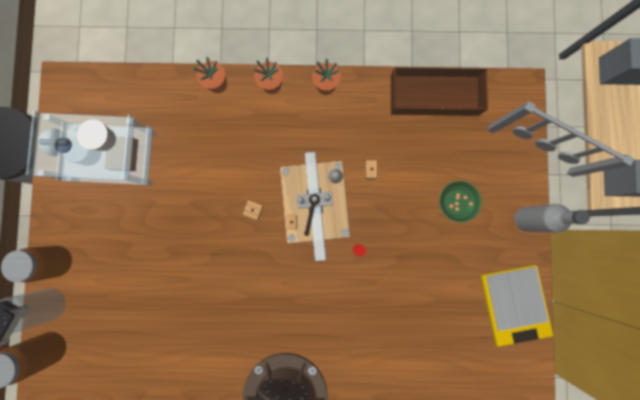

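The side view shows the stand at about (320,205) with the handle's arm from its hub at (322,180) to (283,178). In the top view the hub is at (314,199), the arm tip at (308,235) and the bar runs from (311,153) to (320,260). I'll enlarge both.

Run:
```python
import cv2,numpy as np
a=cv2.imread("pics/side0.png")[140:250,250:390]; b=cv2.imread("pics/top0.png")[145:265,240:385]
r=lambda i:cv2.resize(i,None,fx=4.2,fy=4.2,interpolation=cv2.INTER_CUBIC)
cv2.imwrite("pics/sc.png",r(a)); cv2.imwrite("pics/tc.png",r(b))
```

```text
(no output)
```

View pics/sc.png

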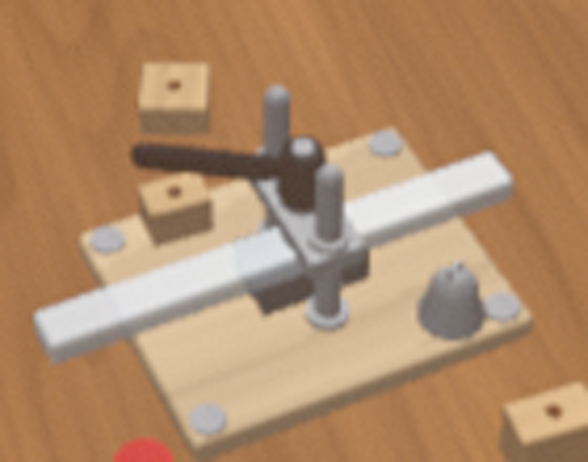

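View pics/tc.png

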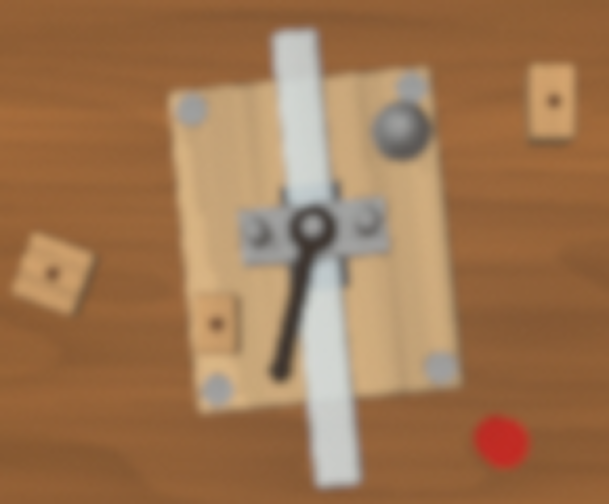

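```bash
cat > h.py <<'E'
import numpy as np,cv2
from plant import ctrl
def ray(s,u,v):
    d=s["pose"][:3,:3]@np.linalg.solve(s["K"],[u,v,1.]); return s["pose"][:3,3],d/np.linalg.norm(d)
def plane(s,u,v,z):
    o,d=ray(s,u,v); return o+d*(z-o[2])/d[2]
def tri(a,pa,b,pb):
    o1,d1=ray(a,*pa);o2,d2=ray(b,*pb)
    t=np.linalg.lstsq(np.c_[d1,-d2],o2-o1,rcond=None)[0]
    p,q=o1+t[0]*d1,o2+t[1]*d2; return (p+q)/2,np.linalg.norm(p-q)
def dark(s,box,thr=75):
    x0,y0,x1,y1=box; m=np.zeros(s["img"].shape[:2],np.uint8)
    m[y0:y1,x0:x1]=(s["img"][y0:y1,x0:x1].max(2)<thr)
    n,l,st,_=cv2.connectedComponentsWithStats(m); k=1+np.argmax(st[1:,4])
    return np.argwhere(l==k)[:,::-1].astype(float)
E
python3 - <<'E'
from h import *
A=ctrl.snapshot("side");B=ctrl.snapshot("top")
for n,pa,pb in [("post_l",(316,161.2),(301.4,199.3)),("post_r",(328.3,180.3),(327.6,197.3)),("screw",(322.1,174),(314.3,198.6)),("tip",(283,177),(306.7,234.5))]:
    print(n,*tri(A,pa,B,pb))
# bar yaw in top view at bar top z~.052
p,q=plane(B,310.4,152.5,.052),plane(B,320.3,260.5,.052);print("bar",p,q,np.degrees(np.arctan2(*(p-q)[1::-1])),np.linalg.norm(p-q))
L={}
for n,s,b in(("side",A,(270,165,335,195)),("top",B,(295,190,330,245))):
  for thr in (60,75,90):
    P=dark(s,b,thr); 
    print(n,thr,len(P),P.min(0),P.max(0))
  P=dark(s,b,80)
  # arm part only: away from the hub
  Q=P[P[:,0]<312] if n=="side" else P[P[:,1]>207]
  vx,vy,x0,y0=cv2.fitLine(Q.astype(np.float32),cv2.DIST_HUBER,0,.01,.01).ravel()
  o,d1=ray(s,x0,y0);_,d2=ray(s,x0+20*vx,y0+20*vy); N=np.cross(d1,d2);L[n]=(N/np.linalg.norm(N),o); print(n,vx,vy,x0,y0)
d=np.cross(L["side"][0],L["top"][0]);d/=np.linalg.norm(d); d*=-np.sign(d[0])
M=np.array([L["side"][0],L["top"][0],[1,0,0]]);
for x in(.45,.47,.49,.52,.545): print(np.linalg.solve(M,[L["side"][0]@L["side"][1],L["top"][0]@L["top"][1],x]))
print(d,"handle yaw",np.degrees(np.arctan2(-d[1],-d[0])),"rise",np.degrees(np.arcsin(d[2])))
E
```

```text
post_l [ 0.53694244 -0.04235737  0.1445808 ] 8.33738982904284e-05
post_r [ 0.54374787 -0.10772956  0.1414034 ] 0.0009763976810604154
screw [ 0.5406527  -0.07430575  0.13091021] 0.0007133324059599325
tip [ 0.45039952 -0.05699682  0.13426557] 0.0013965539321451402
bar [ 0.67439984 -0.05974059  0.052     ] [ 0.37857902 -0.09188931  0.052     ] 6.202353380784402 0.297562599836509Traceback (most recent call last):
  File "<stdin>", line 10, in <module>
  File "h.py", line 14, in dark
    n,l,st,_=cv2.connectedComponentsWithStats(m); k=1+np.argmax(st[1:,4])
                                                      ~~~~~~~~~^^^^^^^^^^
    return _wrapfunc(a, 'argmax', axis=axis, out=out, **kwds)
    return bound(*args, **kwds)
ValueError: attempt to get argmax of an empty sequence
```

Run:
```python
from h import *
A=ctrl.snapshot("side");B=ctrl.snapshot("top")
print(A["img"][177,285:305].max(1),B["img"][225,300:320].max(1))
L={}
for n,s,b,thr in(("side",A,(270,165,335,195),85),("top",B,(295,190,330,245),100)):
  P=dark(s,b,thr); Q=P[P[:,0]<312] if n=="side" else P[P[:,1]>207]
  print(n,len(P),len(Q),Q.min(0),Q.max(0))
  vx,vy,x0,y0=cv2.fitLine(Q.astype(np.float32),cv2.DIST_HUBER,0,.01,.01).ravel()
  o,d1=ray(s,x0,y0);_,d2=ray(s,x0+20*vx,y0+20*vy); N=np.cross(d1,d2);L[n]=(N/np.linalg.norm(N),o)
d=np.cross(L["side"][0],L["top"][0]);d/=np.linalg.norm(d); d*=-np.sign(d[0])
M=np.array([L["side"][0],L["top"][0],[1,0,0]])
for x in(.45,.472,.49,.5405): print(np.linalg.solve(M,[L["side"][0]@L["side"][1],L["top"][0]@L["top"][1],x]))
print(d,"handle yaw",np.degrees(np.arctan2(-d[1],-d[0])),"rise",np.degrees(np.arcsin(d[2])))
```

```text
[77 78 75 79 80 80 81 79 80 82 77 83 77 81 81 78 82 81 80 85] [200 202 203 203 196 172 131  88  67  82 122 165 194 210 214 214 214 214
 213 213]
side 220 118 [282. 175.] [311. 182.]
top 160 80 [305. 208.] [313. 234.]
[ 0.45       -0.05514131  0.13363355]
[ 0.472      -0.05935657  0.12702891]
[ 0.49       -0.06280541  0.12162511]
[ 0.5405     -0.07248135  0.10646446]
[-0.94203973  0.18049736  0.28281063] handle yaw -10.846569432339551 rise 16.428023600837893
```

Careful with the scale: shifts go in shares of 1 m and turns go in shares of 180 degrees. That gives: 17.4 cm is 0.174, 15 cm is 0.15, 55 degrees is 0.3056.

Request:
{"api": "send_rows", "payload": {
  "plan": [
    [[0.15, 0.174, 0, 0, 0, 0.3056], [0.15, 0.174, 0, 0, 0, 0.3056], [0.15, 0.174, 0, 0, 0, 0.3056], [0.15, 0.174, 0, 0, 0, 0.3056], [0.15, 0.174, 0, 0, 0, 0.3056], [0.15, 0.174, 0, 0, 0, 0.3056], [0.15, 0.174, 0, 0, 0, 0.3056], [0.15, 0.174, 0, 0, 0, 0.3056]]
  ]
}}

```text
clock: 0.97
tool_pos: [0.3553, 0.3827, 0.2273]
orientation: [-180.0, 0.1, -81.5]
force: [-0.4, 0.5, -0.1]
opening: 0.0878
gripper_force: 0.0
```

```bash
cat >> h.py <<'E'
from scipy.spatial.transform import Rotation as Ro
AX=np.array([.5404,-.074])
def to(x,y,z,yaw):
    o=ctrl.get_obs(); R=Ro.from_euler('xyz',o["orientation"],degrees=True)
    T=Ro.from_euler('xyz',[180,0,yaw],degrees=True)
    print("t",round(o["clock"],2),o["tool_pos"].round(4),o["orientation"].round(2),o["joint_pos"].round(1),"F",o["force"].round(2),"op",o["opening"])
    print("row cm",(R.inv().apply(np.array([x,y,z])-o["tool_pos"])*100).round(2),"deg",(R.inv()*T).as_rotvec(degrees=True).round(2))
E
python3 -c "
from h import *
to(.4717,-.0598,.227,169.2)"
```

```text
t 0.97 [0.3553 0.3827 0.2273] [-1.7996e+02  7.0000e-02 -8.1550e+01] [ 68.7   6.  -18.4   0.  -65.5 -60.2] F [-0.39  0.53 -0.09] op 0.0877530464642462
row cm [ 4.548e+01 -5.010e+00 -2.000e-02] deg [4.0000e-02 8.0000e-02 1.0925e+02]
```

In the tool's units: 23 cm is 0.23, -2.5 cm is -0.025, 55 degrees is 0.3056.

Request:
{"api": "send_rows", "payload": {
  "plan": [
    [[0.23, -0.025, 0, 0, 0, 0.3056], [0.23, -0.025, 0, 0, 0, 0.3056], [0.23, -0.025, 0, 0, 0, 0.3056], [0.23, -0.025, 0, 0, 0, 0.3056], [0.23, -0.025, 0, 0, 0, 0.3056], [0.23, -0.025, 0, 0, 0, 0.3056], [0.23, -0.025, 0, 0, 0, 0.3056], [0.23, -0.025, 0, 0, 0, 0.3056]]
  ]
}}

```text
clock: 1.63
tool_pos: [0.4155, 0.1593, 0.2269]
orientation: [180.0, 0.0, -136.6]
force: [0.5, -0.2, 0.4]
opening: 0.0875
gripper_force: 0.0
```

```bash
python3 -c "
from h import *
to(.4717,-.0598,.17,169.2)"
```

```text
t 1.63 [0.4155 0.1593 0.2269] [ 1.8000e+02  5.0000e-02 -1.3661e+02] [ 46.5  -1.8 -26.7  -0.  -65.1 -93.1] F [ 0.54 -0.17  0.41] op 0.08751737270414367
row cm [ 10.97 -19.78   5.68] deg [3.000e-02 4.000e-02 5.419e+01]
```

The shoulder is offset, so the other half-turn of the grasp leaves more wrist range. I'll switch to tool yaw = handle yaw.

In the tool's units: -10 cm is -0.1, 5.5 cm is 0.055, -56 degrees is -0.3111.

Request:
{"api": "send_rows", "payload": {
  "plan": [
    [[0.055, -0.1, 0, 0, 0, -0.3111], [0.055, -0.1, 0, 0, 0, -0.3111], [0.055, -0.1, 0, 0, 0, -0.3111], [0.055, -0.1, 0, 0, 0, -0.3111], [0.055, -0.1, 0, 0, 0, -0.3111], [0.055, -0.1, 0, 0, 0, -0.3111], [0.055, -0.1, 0, 0, 0, -0.3111], [0.055, -0.1, 0, 0, 0, -0.3111]]
  ]
}}

```text
clock: 2.3
tool_pos: [0.4451, 0.0504, 0.2267]
orientation: [-180.0, 0.0, -82.0]
force: [0.0, 0.1, 0.8]
opening: 0.088
gripper_force: 0.0
```

```bash
python3 -c "
from h import *
to(.4717,-.0598,.17,-10.8)"
```

```text
t 2.3 [0.4451 0.0504 0.2267] [-1.7999e+02  1.0000e-02 -8.1970e+01] [ 31.8  -1.5 -26.4  -0.  -65.  -23.8] F [0.04 0.1  0.77] op 0.08804708274017252
row cm [11.28 -1.1   5.67] deg [-2.000e-02 -0.000e+00 -7.117e+01]
```

In the tool's units: 11.3 cm is 0.113, -1.1 cm is -0.011, -71.2 degrees is -0.3956.

Request:
{"api": "send_rows", "payload": {
  "plan": [
    [[0.113, -0.011, 0.03, 0, 0, -0.3111], [0.113, -0.011, 0.03, 0, 0, -0.3111], [0.113, -0.011, 0.03, 0, 0, -0.3111], [0.113, -0.011, 0.03, 0, 0, -0.3111], [0.113, -0.011, 0.03, 0, 0, -0.3956], [0.113, -0.011, 0.03, 0, 0, -0.3956], [0.113, -0.011, 0.03, 0, 0, -0.3956], [0.113, -0.011, 0.03, 0, 0, -0.3956]]
  ]
}}

```text
clock: 2.97
tool_pos: [0.4711, -0.0601, 0.1966]
orientation: [-180.0, 0.0, -28.2]
force: [0.1, -0.6, -0.0]
opening: 0.0875
gripper_force: 0.0
```

In the tool's units: -14.2 degrees is -0.0789.

Request:
{"api": "send_rows", "payload": {
  "plan": [
    [[0, 0, 0, 0, 0, -0.0789], [0, 0, 0, 0, 0, -0.0789], [0, 0, 0, 0, 0, -0.0789], [0, 0, 0, 0, 0, -0.0789]]
  ]
}}

```text
clock: 3.3
tool_pos: [0.4711, -0.0598, 0.1966]
orientation: [-180.0, -0.0, -14.6]
force: [-0.4, 0.0, 0.1]
opening: 0.0874
gripper_force: 0.0
```

Run:
```python
from h import *
to(.4717,-.0598,.108,-10.8)
s=ctrl.snapshot("top"); cv2.imwrite("pics/t1.png",cv2.resize(s["img"][140:270,230:390,::-1],None,fx=4,fy=4))
s=ctrl.snapshot("side"); cv2.imwrite("pics/s1.png",cv2.resize(s["img"][100:250,230:410,::-1],None,fx=4,fy=4))
```

```text
t 3.3 [ 0.4711 -0.0598  0.1966] [-1.7999e+02 -1.0000e-02 -1.4570e+01] [ 16.6   2.8 -26.3  -0.  -61.   58.8] F [-0.4   0.04  0.08] op 0.08735890559823054
row cm [ 0.06 -0.02  8.86] deg [-0.01 -0.01 -3.77]
```

View pics/s1.png

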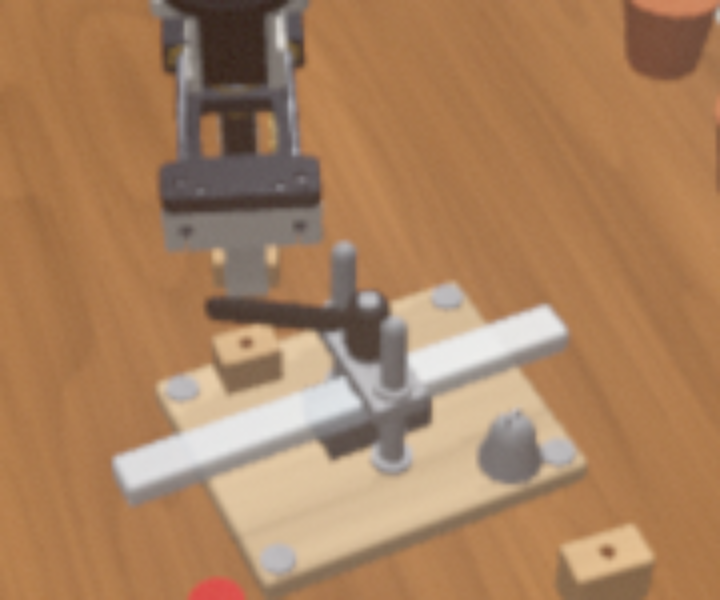

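The gripper hangs above the arm around (245,270), with the handle below it at (290,312), and the scene is undisturbed. Now I descend.

In the tool's units: 8.8 cm is 0.088, 6 cm is 0.06, -3 degrees is -0.0167.

Request:
{"api": "send_rows", "payload": {
  "plan": [
    [[0.0005, 0, 0.03, 0, 0, -0.0167], [0.0005, 0, 0.06, 0, 0, -0.0167], [0.0005, 0, 0.088, 0, 0, -0.0167], [0.0005, 0, 0.088, 0, 0, -0.0167], [0.0005, 0, 0.088, 0, 0, -0.0167], [0.0005, 0, 0.088, 0, 0, -0.0167]]
  ]
}}

```text
clock: 3.9
tool_pos: [0.4726, -0.0599, 0.1099]
orientation: [180.0, -0.1, -11.4]
force: [-0.7, -1.2, 0.7]
opening: 0.0877
gripper_force: 0.0
```

Run:
```python
from h import *
to(.4717,-.0598,.108,-10.8)
```

```text
t 3.9 [ 0.4726 -0.0599  0.1099] [ 1.800e+02 -7.000e-02 -1.138e+01] [ 16.5   8.3 -33.    0.  -48.6  62. ] F [-0.71 -1.17  0.66] op 0.08773200951950318
row cm [-0.09  0.01  0.19] deg [ 0.   -0.07 -0.58]
```

In the tool's units: 0.15 cm is 0.0015, -0.08 cm is -0.0008, -0.5 degrees is -0.0028.

Request:
{"api": "send_rows", "payload": {
  "plan": [
    [[-0.0008, 0, 0.0015, 0, 0, -0.0028], [-0.0008, 0, 0.0015, 0, 0, -0.0028], [-0.0008, 0, 0.0015, 0, 0, -0.0028], [-0.0008, 0, 0.0015, 0, 0, -0.0028], [-0.0008, 0, 0.0015, 0, 0, -0.0028], [-0.0008, 0, 0.0015, 0, 0, -0.0028], [-0.0008, 0, 0.0015, 0, 0, -0.0028], [-0.0008, 0, 0.0015, 0, 0, -0.0028]]
  ],
  "fingers": 0
}}

```text
clock: 4.57
tool_pos: [0.4708, -0.0598, 0.1071]
orientation: [180.0, 0.0, -10.9]
force: [0.2, 0.4, 0.3]
opening: 0.04
gripper_force: 0.0
```

```bash
cat >> h.py <<'E'
def tq():
    o=ctrl.get_obs(); p=o["tool_pos"][:2]-AX; F=o["force"]
    y=o["orientation"][2]; c=np.degrees(np.arctan2(-p[1],-p[0]))
    T=p[0]*F[1]-p[1]*F[0]
    print("t %.2f yaw %.1f rel %.1f chord %.1f r %.4f z %.4f F"%(o["clock"],y,y-6,c,np.hypot(*p),o["tool_pos"][2]),F.round(2),"Mz %.3f"%o["moment"][2],"rxF %.3f"%T,"T/r %.2f"%((T+o["moment"][2])/.07),"op %.4f g %.1f j6 %.0f"%(o["opening"],o["gripper_force"],o["joint_pos"][5]))
E
python3 - <<'E'
from h import *
tq()
E
```

```text
t 4.57 yaw -10.9 rel -16.9 chord -11.5 r 0.0710 z 0.1071 F [0.15 0.39 0.26] Mz -0.059 rxF -0.029 T/r -1.25 op 0.0400 g 0.0 j6 63
```

Request:
{"api": "send_rows", "payload": {
  "plan": [
    [[0, 0, 0, 0, 0, 0], [0, 0, 0, 0, 0, 0], [0, 0, 0, 0, 0, 0], [0, 0, 0, 0, 0, 0], [0, 0, 0, 0, 0, 0], [0, 0, 0, 0, 0, 0]]
  ]
}}

```text
clock: 5.07
tool_pos: [0.4708, -0.0599, 0.107]
orientation: [180.0, 0.0, -10.9]
force: [0.3, -0.3, -0.1]
opening: 0.012
gripper_force: 30.0
```

Run:
```python
from h import *
tq()
for p in (5,8,10,15,20,25,30,35,40,45):
    a=np.radians(p); print(p, "cw shift", (7.05*(1-np.cos(a))).round(2), (-7.05*np.sin(a)).round(2))
```

```text
t 5.07 yaw -10.9 rel -16.9 chord -11.4 r 0.0710 z 0.1070 F [ 0.31 -0.35 -0.14] Mz -0.089 rxF 0.020 T/r -0.99 op 0.0120 g 30.0 j6 63
5 cw shift 0.03 -0.61
8 cw shift 0.07 -0.98
10 cw shift 0.11 -1.22
15 cw shift 0.24 -1.82
20 cw shift 0.43 -2.41
25 cw shift 0.66 -2.98
30 cw shift 0.94 -3.52
35 cw shift 1.27 -4.04
40 cw shift 1.65 -4.53
45 cw shift 2.06 -4.99
```

In the tool's units: -2.41 cm is -0.0241, -1.82 cm is -0.0182, 20 degrees is 0.1111.

Request:
{"api": "send_rows", "payload": {
  "plan": [
    [[0.0003, -0.0061, 0, 0, 0, 0.0278], [0.0011, -0.0122, 0, 0, 0, 0.0556], [0.0024, -0.0182, 0, 0, 0, 0.0833], [0.0043, -0.0241, 0, 0, 0, 0.1111]]
  ]
}}

```text
clock: 5.4
tool_pos: [0.4794, -0.0372, 0.107]
orientation: [179.9, 0.0, -31.1]
force: [1.9, -3.5, -0.8]
opening: 0.0118
gripper_force: 30.0
```

```bash
python3 -c "
from h import *
tq()"
```

```text
t 5.40 yaw -31.1 rel -37.1 chord -31.1 r 0.0712 z 0.1070 F [ 1.9  -3.52 -0.75] Mz 0.212 rxF 0.145 T/r 5.09 op 0.0118 g 30.0 j6 40
```

In the tool's units: -2.41 cm is -0.0241, -1.82 cm is -0.0182, 20 degrees is 0.1111.

Request:
{"api": "send_rows", "payload": {
  "plan": [
    [[0.0003, -0.0061, 0, 0, 0, 0.0278], [0.0011, -0.0122, 0, 0, 0, 0.0556], [0.0024, -0.0182, 0, 0, 0, 0.0833], [0.0043, -0.0241, 0, 0, 0, 0.1111]]
  ]
}}

```text
clock: 5.73
tool_pos: [0.4954, -0.0187, 0.107]
orientation: [179.9, -0.0, -51.1]
force: [-0.3, -3.3, -1.1]
opening: 0.0122
gripper_force: 30.1
```

```bash
python3 -c "
from h import *
tq()"
```

```text
t 5.73 yaw -51.1 rel -57.1 chord -50.9 r 0.0713 z 0.1070 F [-0.33 -3.33 -1.13] Mz 0.254 rxF 0.168 T/r 6.03 op 0.0122 g 30.1 j6 18
```

Request:
{"api": "send_rows", "payload": {
  "plan": [
    [[0, 0, 0, 0, 0, 0], [0, 0, 0, 0, 0, 0]]
  ]
}}

```text
clock: 5.9
tool_pos: [0.4953, -0.0187, 0.1069]
orientation: [179.9, 0.0, -50.7]
force: [-0.2, -1.8, 0.9]
opening: 0.012
gripper_force: 30.0
```

```bash
python3 -c "
from h import *
tq()"
```

```text
t 5.90 yaw -50.7 rel -56.7 chord -50.8 r 0.0714 z 0.1069 F [-0.23 -1.79  0.89] Mz 0.150 rxF 0.093 T/r 3.47 op 0.0120 g 30.0 j6 19
```

In the tool's units: -0.92 cm is -0.0092, -0.4 cm is -0.004, 2.5 degrees is 0.0139.

Request:
{"api": "send_rows", "payload": {
  "plan": [
    [[0, -0.0012, 0, 0, 0, 0.0056], [0.0001, -0.0031, 0, 0, 0, 0.0139], [0.0001, -0.0025, 0, 0, 0, 0.0111], [0.0001, -0.0025, -0.004, 0, 0, 0.0111], [0.0001, -0.0025, -0.0092, 0, 0, 0.0111], [0.0001, -0.0025, -0.0092, 0, 0, 0.0111]]
  ]
}}

```text
clock: 6.4
tool_pos: [0.4976, -0.0173, 0.1164]
orientation: [-180.0, -0.0, -52.8]
force: [1.8, -4.3, -7.3]
opening: 0.0124
gripper_force: 30.0
```

```bash
python3 -c "
from h import *
tq()"
```

```text
t 6.40 yaw -52.8 rel -58.8 chord -52.9 r 0.0711 z 0.1164 F [ 1.76 -4.29 -7.25] Mz -0.040 rxF 0.084 T/r 0.63 op 0.0124 g 30.0 j6 17
```

In the tool's units: 5.13 cm is 0.0513, 0.04 cm is 0.0004, -46 degrees is -0.2556.

Request:
{"api": "send_rows", "payload": {
  "plan": [
    [[0.0004, 0.0075, 0, 0, 0, -0.0333], [0.0016, 0.0148, 0, 0, 0, -0.0667], [0.0035, 0.022, 0, 0, 0, -0.1], [0.0062, 0.029, 0, 0, 0, -0.1333], [0.0096, 0.0357, 0, 0, 0, -0.1667], [0.0136, 0.0419, 0, 0, 0, -0.2], [0.0183, 0.0477, 0, 0, 0, -0.2333], [0.0218, 0.0513, 0, 0, 0, -0.2556]]
  ]
}}

```text
clock: 7.07
tool_pos: [0.4702, -0.0656, 0.1161]
orientation: [-180.0, -0.1, -6.5]
force: [2.6, -1.1, -6.9]
opening: 0.0121
gripper_force: 30.0
```

```bash
python3 -c "
from h import *
tq()"
```

```text
t 7.07 yaw -6.5 rel -12.5 chord -6.8 r 0.0707 z 0.1161 F [ 2.59 -1.1  -6.89] Mz -0.083 rxF 0.055 T/r -0.39 op 0.0121 g 30.0 j6 68
```

In the tool's units: 5.13 cm is 0.0513, 4.77 cm is 0.0477, -46 degrees is -0.2556.

Request:
{"api": "send_rows", "payload": {
  "plan": [
    [[0.0004, 0.0075, 0, 0, 0, -0.0333], [0.0016, 0.0148, 0, 0, 0, -0.0667], [0.0035, 0.022, 0, 0, 0, -0.1], [0.0062, 0.029, 0, 0, 0, -0.1333], [0.0096, 0.0357, 0, 0, 0, -0.1667], [0.0136, 0.0419, 0, 0, 0, -0.2], [0.0183, 0.0477, 0, 0, 0, -0.2333], [0.0218, 0.0513, 0, 0, 0, -0.2556]]
  ]
}}

```text
clock: 7.73
tool_pos: [0.486, -0.1186, 0.1158]
orientation: [-180.0, -0.1, 39.5]
force: [2.8, 3.0, -6.0]
opening: 0.0117
gripper_force: 30.0
```

Request:
{"api": "send_rows", "payload": {
  "plan": [
    [[0, 0, 0, 0, 0, 0], [0, 0, 0, 0, 0, 0]]
  ]
}}

```text
clock: 7.9
tool_pos: [0.4857, -0.1183, 0.1158]
orientation: [-180.0, -0.1, 39.0]
force: [2.9, 2.7, -7.0]
opening: 0.0115
gripper_force: 30.0
```

```bash
python3 -c "
from h import *
tq()"
```

```text
t 7.90 yaw 39.0 rel 33.0 chord 39.0 r 0.0704 z 0.1158 F [ 2.86  2.7  -7.05] Mz 0.024 rxF -0.021 T/r 0.04 op 0.0115 g 30.0 j6 120
```

In the tool's units: 0.92 cm is 0.0092, 0.9 cm is 0.009.

Request:
{"api": "send_rows", "payload": {
  "plan": [
    [[0, 0, 0.003, 0, 0, 0], [0, 0, 0.006, 0, 0, 0], [0, 0, 0.009, 0, 0, 0], [0, 0, 0.0092, 0, 0, 0], [0, 0, 0.0092, 0, 0, 0]]
  ]
}}

```text
clock: 8.32
tool_pos: [0.4857, -0.1188, 0.1074]
orientation: [180.0, -0.0, 39.2]
force: [0.9, 2.1, -0.7]
opening: 0.0115
gripper_force: 30.0
```

```bash
python3 -c "
from h import *
tq()"
```

```text
t 8.32 yaw 39.2 rel 33.2 chord 39.3 r 0.0707 z 0.1074 F [ 0.93  2.14 -0.7 ] Mz 0.104 rxF -0.076 T/r 0.41 op 0.0115 g 30.0 j6 120
```

In the tool's units: -1.82 cm is -0.0182, -1.22 cm is -0.0122, 15 degrees is 0.0833.

Request:
{"api": "send_rows", "payload": {
  "plan": [
    [[0.0003, -0.0061, 0, 0, 0, 0.0278], [0.0011, -0.0122, 0, 0, 0, 0.0556], [0.0024, -0.0182, 0, 0, 0, 0.0833]]
  ]
}}

```text
clock: 8.57
tool_pos: [0.476, -0.1033, 0.1075]
orientation: [180.0, -0.0, 23.9]
force: [2.4, -1.0, -2.2]
opening: 0.0117
gripper_force: 30.1
```

```bash
python3 -c "
from h import *
tq()"
```

```text
t 8.57 yaw 23.9 rel 17.9 chord 24.5 r 0.0707 z 0.1075 F [ 2.35 -0.99 -2.15] Mz 0.336 rxF 0.133 T/r 6.69 op 0.0117 g 30.1 j6 103
```

In the tool's units: -1.82 cm is -0.0182, -1.22 cm is -0.0122, 15 degrees is 0.0833.

Request:
{"api": "send_rows", "payload": {
  "plan": [
    [[0.0003, -0.0061, 0, 0, 0, 0.0278], [0.0011, -0.0122, 0, 0, 0, 0.0556], [0.0024, -0.0182, 0, 0, 0, 0.0833]]
  ]
}}

```text
clock: 8.82
tool_pos: [0.4706, -0.0859, 0.1075]
orientation: [179.9, -0.0, 8.9]
force: [2.1, -2.6, -2.6]
opening: 0.0118
gripper_force: 30.2
```

```bash
python3 -c "
from h import *
tq()"
```

```text
t 8.82 yaw 8.9 rel 2.9 chord 9.7 r 0.0708 z 0.1075 F [ 2.14 -2.62 -2.55] Mz 0.370 rxF 0.208 T/r 8.26 op 0.0118 g 30.2 j6 86
```

Request:
{"api": "send_rows", "payload": {
  "plan": [
    [[0, 0, 0, 0, 0, 0]]
  ]
}}

```text
clock: 8.9
tool_pos: [0.4705, -0.0855, 0.1075]
orientation: [180.0, -0.0, 9.0]
force: [1.5, -2.1, -1.3]
opening: 0.0115
gripper_force: 30.1
```

```bash
python3 -c "
from h import *
tq()"
```

```text
t 8.90 yaw 9.0 rel 3.0 chord 9.4 r 0.0708 z 0.1075 F [ 1.5  -2.07 -1.26] Mz 0.393 rxF 0.162 T/r 7.92 op 0.0115 g 30.1 j6 86
```

Request:
{"api": "send_rows", "payload": {
  "plan": [
    [[0, 0, 0, 0, 0, 0]]
  ]
}}

```text
clock: 8.98
tool_pos: [0.4706, -0.0859, 0.1074]
orientation: [180.0, -0.0, 9.4]
force: [1.2, -2.1, -0.5]
opening: 0.0119
gripper_force: 30.1
```

```bash
python3 -c "
from h import *
tq()"
```

```text
t 8.98 yaw 9.4 rel 3.4 chord 9.7 r 0.0708 z 0.1074 F [ 1.23 -2.11 -0.51] Mz 0.330 rxF 0.162 T/r 7.04 op 0.0119 g 30.1 j6 86
```

In the tool's units: -0.61 cm is -0.0061, -0.31 cm is -0.0031, 5 degrees is 0.0278.

Request:
{"api": "send_rows", "payload": {
  "plan": [
    [[0.0001, -0.0031, 0, 0, 0, 0.0139], [0.0003, -0.0061, 0, 0, 0, 0.0278]]
  ]
}}

```text
clock: 9.15
tool_pos: [0.4697, -0.0803, 0.1073]
orientation: [180.0, 0.0, 4.2]
force: [0.9, -2.8, -0.6]
opening: 0.0119
gripper_force: 30.2
```

```bash
python3 -c "
from h import *
tq()"
```

```text
t 9.15 yaw 4.2 rel -1.8 chord 5.1 r 0.0709 z 0.1073 F [ 0.91 -2.82 -0.65] Mz 0.435 rxF 0.205 T/r 9.14 op 0.0119 g 30.2 j6 80
```

Request:
{"api": "send_rows", "payload": {
  "plan": [
    [[0, 0, 0, 0, 0, 0], [0, 0, 0, 0, 0, 0]]
  ]
}}

```text
clock: 9.32
tool_pos: [0.4697, -0.0801, 0.1072]
orientation: [180.0, 0.0, 4.3]
force: [-0.1, -2.8, 1.1]
opening: 0.0116
gripper_force: 30.1
```

```bash
python3 -c "
from h import *
tq()"
```

```text
t 9.32 yaw 4.3 rel -1.7 chord 4.9 r 0.0710 z 0.1072 F [-0.06 -2.84  1.09] Mz 0.407 rxF 0.201 T/r 8.68 op 0.0116 g 30.1 j6 80
```

In the tool's units: -0.55 cm is -0.0055, -0.25 cm is -0.0025, 4.5 degrees is 0.025.

Request:
{"api": "send_rows", "payload": {
  "plan": [
    [[0.0001, -0.0025, 0, 0, 0, 0.0111], [0.0002, -0.0055, 0, 0, 0, 0.025]]
  ]
}}

```text
clock: 9.48
tool_pos: [0.4693, -0.0748, 0.1071]
orientation: [180.0, 0.0, -0.3]
force: [-0.8, -2.9, 2.0]
opening: 0.0117
gripper_force: 30.3
```

```bash
python3 -c "
from h import *
tq()"
```

```text
t 9.48 yaw -0.3 rel -6.3 chord 0.6 r 0.0711 z 0.1071 F [-0.84 -2.95  1.97] Mz 0.455 rxF 0.209 T/r 9.48 op 0.0117 g 30.3 j6 75
```

Request:
{"api": "send_rows", "payload": {
  "plan": [
    [[0, 0, 0, 0, 0, 0], [0, 0, 0, 0, 0, 0]]
  ]
}}

```text
clock: 9.65
tool_pos: [0.4693, -0.0745, 0.1071]
orientation: [180.0, 0.0, -0.2]
force: [-1.4, -4.3, 1.9]
opening: 0.0116
gripper_force: 30.1
```

```bash
python3 -c "
from h import *
tq()"
```

```text
t 9.65 yaw -0.2 rel -6.2 chord 0.4 r 0.0711 z 0.1071 F [-1.38 -4.27  1.87] Mz 0.428 rxF 0.303 T/r 10.43 op 0.0116 g 30.1 j6 75
```

```bash
cat >> h.py <<'E'
def avg(n=12):
    v=[]
    for _ in range(n):
        ctrl.snapshot("top"); o=ctrl.get_obs(); p=o["tool_pos"][:2]-AX; F=o["force"]
        v.append([(p[0]*F[1]-p[1]*F[0]+o["moment"][2])/.07,o["orientation"][2],(p[0]*F[1]-p[1]*F[0])/.07,o["moment"][2]])
    v=np.array(v); print("static T/r",v[:,0].round(1),"mean",v.mean(0).round(3),"sd",v.std(0).round(2))
E
python3 -c "
from h import *
avg()"
```

```text
static T/r [ 9.7  9.6  9.8  9.5 10.7  8.6  9.5 11.5 10.4 10.3 10.4 10.1] mean [ 9.997 -0.293  4.33   0.397] sd [0.72 0.05 0.4  0.04]
```

Static load is about 10 N against 3–4.5 N free, and about 9.5–10 N moving against 5.7 N free. The two estimates put the rise at roughly 4.5–6 N, so the bar is firm and below the cracking load. I'll release and retreat.

In the tool's units: 0.05 cm is 0.0005, -0.4 degrees is -0.0022.

Request:
{"api": "send_rows", "payload": {
  "plan": [
    [[0, 0.0005, 0, 0, 0, -0.0022], [0, 0.0005, 0, 0, 0, -0.0022], [0, 0.0005, 0, 0, 0, -0.0022], [0, 0.0005, 0, 0, 0, -0.0022], [0, 0.0005, 0, 0, 0, -0.0022], [0, 0.0005, 0, 0, 0, -0.0022], [0, 0.0005, 0, 0, 0, -0.0022], [0, 0.0005, 0, 0, 0, -0.0022]]
  ],
  "fingers": 0.6
}}

```text
clock: 10.92
tool_pos: [0.4698, -0.0744, 0.1071]
orientation: [-180.0, -0.0, 0.1]
force: [-0.2, -0.6, 0.6]
opening: 0.0518
gripper_force: 0.0
```

In the tool's units: -13 cm is -0.13, -12 cm is -0.12.

Request:
{"api": "send_rows", "payload": {
  "plan": [
    [[0, 0, -0.01, 0, 0, 0], [0, 0, -0.03, 0, 0, 0], [0, 0, -0.06, 0, 0, 0], [0, 0, -0.09, 0, 0, 0], [0, 0, -0.12, 0, 0, 0], [-0.01, 0, -0.13, 0, 0, 0], [-0.03, 0, -0.13, 0, 0, 0], [-0.04, 0, -0.13, 0, 0, 0]]
  ]
}}

```text
clock: 11.58
tool_pos: [0.4286, -0.0745, 0.2377]
orientation: [-179.9, -0.1, 0.0]
force: [-1.2, -0.5, -0.7]
opening: 0.0529
gripper_force: 0.0
```

Run:
```python
from h import *
tq()
A=ctrl.snapshot("side");B=ctrl.snapshot("top")
r=lambda i:cv2.resize(i,(480,400),interpolation=cv2.INTER_CUBIC)
a=A["img"][130:255,245:395];cv2.imwrite("pics/end.png",r(a)[...,::-1])
P=dark(A,(270,165,335,195),85); Q=P[P[:,0]<312]; print(Q.min(0),Q.max(0),len(Q))
vx,vy,x0,y0=cv2.fitLine(Q.astype(np.float32),cv2.DIST_HUBER,0,.01,.01).ravel();print("slope",vy/vx,"v at u=300",y0+(300-x0)*vy/vx)
# expected seated line at yaw -0.2
def pr(s,X):
    c=s["pose"][:3,:3].T@(np.array(X)-s["pose"][:3,3]); return (s["K"]@(c/c[2]))[:2]
for dz in(0,.004): print(dz,[pr(A,[AX[0]-r,AX[1]+r*.003,.127+dz+(r-.07)*.29]).round(1) for r in(.04,.07,.094)])
```

```text
t 11.58 yaw 0.0 rel -6.0 chord 0.3 r 0.1118 z 0.2377 F [-1.23 -0.47 -0.73] Mz -0.046 rxF 0.052 T/r 0.09 op 0.0529 g 0.0 j6 74
[285. 180.] [311. 186.] 110
slope -0.12323431 v at u=300 183.14319
0 [array([305.7, 181.7]), array([293.2, 182.1]), array([283.1, 182.5])]
0.004 [array([305.6, 180.5]), array([293.2, 180.9]), array([283. , 181.2])]
```

View pics/end.png

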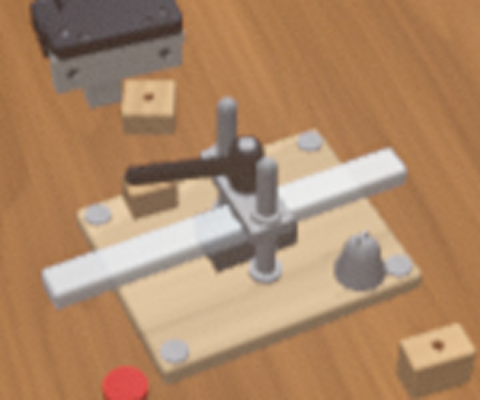

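The handle is down at yaw of about 0, with the arm from (130,175) to the hub at (240,160). The bar is in its saddle and everything else stands where it was, so I'm handing in.

```bash
python3 -c "
from plant import ctrl
print(ctrl.close_job())"
```

```text
the job is handed in; nothing more can be done
None
```

I tightened the clamp until the handle pushed back roughly 4.5–6 N more than when it ran free, my estimate from noisy force readings. The handle is down in its serrations, the bar is in its saddle, nothing else was moved, and the job was handed in at about 12 s; the hand-in returned no verdict.

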